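# Shut and latch the storeroom tote

## Robot

A 7-joint arm with a two-finger parallel gripper is mounted at the origin on the work surface. World frame = base frame: x ahead of the robot, y to its left, z up, the work surface at z = 0. Lengths are in m, angles in rad, forces in N, time in s.
With the tool pointing down it reaches from about 0.425 to 0.925 m from the base axis. Payload 6.8 kg.
Tool frame: the origin (TCP) lies at the very end of the fingers, on their centre line; the grasp point (between the pads) lies 19 mm behind it (bot.grip_depth is the distance from the TCP to the grasp point, in m); z points along the fingers, y is the direction in which the jaws open and shut (so a half turn about z gives the same grasp; the last joint's range is limited). The gripper opens to 85 mm and grips with 20 to 120 N. Pads are 22 mm wide; open, the fingers measure 114 mm over their backs; the gripper's body (76 mm by 85 mm) begins 54 mm behind the grasp point. The pads swing forward as they close: fully open they stand 13 mm farther back than shut.
Start: joints at [-1.416, 0.477, 0.022, 1.555, -0.011, 1.109, -0.083], TCP at [0.175, 0.652, 0.231] pointing down, gripper open.
Joint ranges: [-2.96, 2.96], [-0.34, 2.1], [-1.41, 1.46], [0.24, 2.44], [-1.37, 4.51], [0.17, 1.92], [-2.96, 2.96]. Speed limits (rad/s): [2.39, 2.39, 3.14, 3.14, 3.14, 3.14, 3.14].

## Interface

Orientations are given as a unit quaternion [w, x, y, z].
In Python, from station import bot gives the robot as it stands.
- The arm moves only by the tool step_arm, never from a script. Its argument "increments" is a list of rows, each a list of 7 numbers: the shift along the world's x, y, z in m, then the turn, a rotation vector about the world's x, y, z in degrees, then the gripper command: -1 is fully open, 1 is shut, values between are in proportion. In form: [[dx, dy, dz, rx, ry, rz, fingers], ...]. A call has 1 to 10 rows; each row is the pose to reach, as a shift and turn from the pose commanded when the call began; what a row does not reach only later rows make up. A row lasts 1/12 s, in which the tool goes at most 41.7 mm and 7.16 degrees, less where a joint would pass 70% of its speed; a pose out of reach is approached as far as the arm can. A call with a gripper value outside its range is refused whole. The fingers move at their own pace and stop on an object; "force" is the grip in N (left out, the last holds). Time passes only in rows, so rows that repeat a pose let the fingers close. It gives the time, the measured TCP pose, the force and the opening at its end, in the units of the state.
- bot.get_obs(): the state, without advancing time (a new reading comes with each control period).
- bot.read_camera(name): name is "side" or "top" or "wrist"; returns a dict with "color" (420x560x3 uint8, red, green, blue), "intrinsics" (3x3 intrinsics, pixels), "extrinsics" (4x4, takes a point from camera to world coordinates). Camera axes: x right, y up, looking along -z (the intrinsics and any distortion apply to the point x, -y, -z); pixel columns grow to the right and rows downward; lengths in m; the calibration is good to about 2 mm. A picture is of the moment at which its call begins. There is no depth.
- bot.hand_in(): hands the job in, once; it reports no verdict.
Trained networks look in the newest picture that a camera, given by its name, has taken for a name from the list of things; names that differ only in an ending like _2 or _b are one class to them, and where a whole thing is asked for, a point or a joint stands for the part that bears it (a point fixed in the world has none). Each returns a list of dicts, best first, with "conf" (0 to 1); they miss things now and then, are a little off and sometimes report something else, mostly with a low value. They report only what shows in the picture. A call takes as long as a camera call.
- bot.recognise(thing, camera): "location" ([column, row] as shares, 0 to 1, of the picture: columns of its width, rows of its height, amid what is visible of it).
- bot.place_of(thing, camera): "location" ([column, row] as shares, 0 to 1, of the picture: columns of its width, rows of its height: a listed point, or the origin of a listed thing).
The state is a dict: "t": time; "q": joint angles; "joint_vel": joint speeds; "joint_torque": joint torques, N m; "eef_pos": TCP position; "tool_rot": TCP orientation; "contact_force": force on the tool from outside, world axes, zero at the start; "torque": the same for the moment, N m; "gripper_width": opening from 0.0 (shut) to 1.0 (fully open).
Only numpy, scipy, OpenCV 4.12 (cv2) and the standard library are available. Lean on these libraries where they do the work, as an engineer would, in place of code of your own. Each camera call takes 0.05 s, during which the arm holds its last target.

## Task

Shut the stock tote for storage: with the fingertips press its half-open hinged lid all the way down first, and only then push the lever latch at each end of the tote over its centre, so that both snap inwards over the lid and stay there. Only push: do not raise the lid further, and leave the other things on the table standing where they are.

Things in the scene. Friction and masses are not known exactly. Their poses are not given: they have to be found in the camera images.
- tote: milky-white plastic tote, full and heavy (it does not move), 200 mm (its x) by 280 mm (its y) by 120 mm high, on the table. Origin: centre of its underside. x points from its front to its hinge side, y to its left end, z up; the two latches stand at its left (+y) and right (-y) ends
- lid (a joint): opening angle of the tote's lid: 0 shut flat, at the start about 0.4 to 0.7; it opens upwards about the tote's far (+x) rim. Its stiff hinge keeps it where it is left; pressing straight down on its top, 130 mm from the hinge, takes 2 to 5 N
- lid_hinge (a point): middle of the lid's hinge line (parallel to the tote's y) at the lid's underside, 100 mm to the +x side of the tote's centre, 120.5 mm above the table
- lid_front (a point): middle of the free front edge of the lid, on its top face, 200 mm from the hinge; moves with the lid. The lid is a grey plate 208 x 288 mm, 8 mm thick; shut, its top is 128.5 mm above the table
- latch_left (a joint): angle of the left latch's lever: 0 open (lever leans outwards, away from the tote, 40 deg from upright), 0.7 upright, about 0.8 dead centre, 1.9 locked (lever leans in over the lid, 69 deg from upright). Sprung over centre: at rest it stays only at 0 or 1.9; below 0.8 it springs back to 0, beyond 0.8 it snaps to 1.9 by itself. The spring takes about 5 N at the bar, pushed level, to start it
- latch_left_bar (a point): centre of the round cross-bar (12 mm thick, 32 mm long along the tote's x) at the free end of the left latch's steel lever, which is a plate 22 mm wide and 5 mm thick; it moves with the lever, 75 mm from the pivot: 57 mm above it and 48 mm outside it when open, 75 mm above it when upright, 27 mm above it and 70 mm inside it when locked
- latch_left_pivot (a point): pivot of the left latch (fixed to the tote): on the tote's left (+y) end, half-way along it, 118 mm above the table; 10 mm below the top of the shut lid. The lever turns about the tote's x axis; locking swings it towards the tote's -y. A steel claw, up to 38 mm from the pivot, turns with the lever and comes down on the lid
- latch_right (a joint): angle of the right latch's lever: 0 open (lever leans outwards, away from the tote, 40 deg from upright), 0.7 upright, about 0.8 dead centre, 1.9 locked (lever leans in over the lid, 69 deg from upright). Sprung over centre: at rest it stays only at 0 or 1.9; below 0.8 it springs back to 0, beyond 0.8 it snaps to 1.9 by itself. The spring takes about 5 N at the bar, pushed level, to start it
- latch_right_bar (a point): centre of the round cross-bar (12 mm thick, 32 mm long along the tote's x) at the free end of the right latch's steel lever, which is a plate 22 mm wide and 5 mm thick; it moves with the lever, 75 mm from the pivot: 57 mm above it and 48 mm outside it when open, 75 mm above it when upright, 27 mm above it and 70 mm inside it when locked
- latch_right_pivot (a point): pivot of the right latch (fixed to the tote): on the tote's right (-y) end, half-way along it, 118 mm above the table; 10 mm below the top of the shut lid. The lever turns about the tote's x axis; locking swings it towards the tote's +y. A steel claw, up to 38 mm from the pivot, turns with the lever and comes down on the lid
- tape_roll: bystander, to be left alone: brown roll of packing tape lying flat, 100 mm across, 48 mm high, in front of the tote. Origin: centre of its underside
- stapler: bystander, to be left alone: black and grey desk stapler, 130 x 35 x 50 mm, off the left end of the tote, towards the back. Origin: centre of its underside
- glue: bystander, to be left alone: white glue bottle with grey cap, 58 mm across, 165 mm high, standing in front of the tote or off its left end. Origin: centre of its underside
- pen_pot: bystander, to be left alone: black pen pot with pens, 76 mm across, about 160 mm high with its pens, standing in front of the tote or off its left end. Origin: centre of its underside
- carton: bystander, to be left alone: small cardboard carton, 100 x 70 x 55 mm, standing on the table below the right latch. Origin: centre of its underside
- dispenser: bystander, to be left alone: black desk tape dispenser, 170 x 60 x 92 mm, to the left and in front of the tote. Origin: centre of its underside
- notebooks: bystander, to be left alone: stack of notebooks, teal cover on top, 150 x 210 x 30 mm, behind the tote. Origin: centre of its underside

How it is judged:
On the way:
1. the lid is pressed fully shut while both latches are still open (value of joint lid below 0.04 rad and value of joint each of latch_left, latch_right below 0.6 rad), for 0.2 s.
At the end, for the whole second after the job is handed in: Lid shut (within 0.04 rad), both latch levers snapped over and at rest in the locked position (beyond 1.7 of 1.9 rad), all other things within 30 mm of where they stood (value of joint lid below 0.04 rad and value of joint each of latch_left, latch_right above 1.7 rad and distance of each of tape_roll, stapler, glue, pen_pot, carton, dispenser, notebooks from where it was at the start of the episode below 0.03 m); the robot touches nothing.
It fails at once if a latch was thrown over centre while the lid was not shut (value of joint lid above 0.08 rad and value of joint any of latch_left, latch_right above 0.85 rad).
It fails at once if the lid was raised further open (value of joint lid above 0.85 rad).
It fails at once if a bystander was lifted, knocked over or pushed away (distance of any of tape_roll, stapler, glue, pen_pot, carton, dispenser, notebooks from where it was at the start of the episode above 0.03 m or height (world z) of any of tape_roll, stapler, glue, pen_pot, carton, dispenser, notebooks above 0.02 m or angle between any of tape_roll, stapler, glue, pen_pot, carton, dispenser, notebooks's own z axis and vertical above 0.5 rad).
It also fails if it takes over 58 s, if anything falls off the work surface, if the arm or the gripper's body presses on something with over 40 N, if the wrist force passes 120 N, or if a joint passes its speed limit or range.

## Working session

There is one attempt and no reset: what is moved stays moved. The work goes in short steps, Python scripts to look and compute and a tool call to move; the robot and the scene stay as the last step left them, time stands still between calls to the robot, and variables do not carry over. Pictures are saved under pics/ and viewed, and the job is handed in when it is done.

Besides the shell and the picture viewer there is one more tool, called after "Request:" as name(argument=value, ...), one argument or row to a line, values as JSON. step_arm: Moves the arm, as the interface text tells. Its arguments: {"type":"object","properties":{"increments":{"type":"array","items":{"type":"array","items":{"type":"number"}}},"force":{"type":"number"}},"required":["increments"]}

```bash
mkdir -p pics; ls; cat > h.py <<'E'
import numpy as np, cv2
from station import bot
def cam(n,save=None):
    c=bot.read_camera(n)
    if save: cv2.imwrite('pics/'+save,c['color'][:,:,::-1])
    return c
def ray(c,loc):
    K=np.array(c['intrinsics']);T=np.array(c['extrinsics'])
    u,v=loc[0]*560,loc[1]*420
    d=np.linalg.inv(K)@[u,v,1]; d=np.array([d[0],-d[1],-d[2]])
    return T[:3,3],T[:3,:3]@d/np.linalg.norm(d)
def atz(c,loc,z):
    o,d=ray(c,loc); return o+d*(z-o[2])/d[2]
def proj(c,p):
    K=np.array(c['intrinsics']);T=np.array(c['extrinsics'])
    q=T[:3,:3].T@(np.array(p)-T[:3,3]); q=K@[q[0],-q[1],-q[2]]; return q[:2]/q[2]
def tri(rs):
    A=0;b=0
    for o,d in rs:
        P=np.eye(3)-np.outer(d,d);A=A+P;b=b+P@o
    return np.linalg.solve(A,b)
E
python3 - <<'E'
from h import *
o=bot.get_obs();print({k:np.round(v,3) for k,v in o.items()})
cs={n:cam(n,n+'0.png') for n in('side','top','wrist')}
for t in ['tote','lid_hinge','lid_front','latch_left_bar','latch_left_pivot','latch_right_bar','latch_right_pivot','tape_roll','stapler','glue','pen_pot','carton','dispenser','notebooks']:
    rs=[]
    for n in('side','top'):
        r=bot.place_of(t,n)
        for x in r[:2]: print(t,n,round(x['conf'],2),np.round(x['location'],3), np.round(atz(cs[n],x['location'],0),3))
        if r and r[0]['conf']>.3: rs.append(ray(cs[n],r[0]['location']))
    if len(rs)==2: print('   TRI',np.round(tri(rs),3))
E
```

```text
pics
{'t': np.float64(0.0), 'q': array([-1.416,  0.478,  0.022,  1.556, -0.012,  1.109, -0.083]), 'joint_vel': array([ 0.   , -0.   , -0.001, -0.001,  0.001, -0.   ,  0.002]), 'joint_torque': array([-0.0000e+00, -5.9646e+01,  1.6080e+00, -2.8119e+01,  1.3000e-02,
        9.0000e-03, -0.0000e+00]), 'eef_pos': array([0.175, 0.651, 0.23 ]), 'tool_rot': array([-0.   ,  0.131,  0.991, -0.001]), 'contact_force': array([0.794, 0.116, 0.63 ]), 'torque': array([ 0.04 , -0.014,  0.025]), 'gripper_width': np.float64(0.996)}
tote side 0.78 [0.522 0.729] [ 0.546 -0.102  0.   ]
lid_hinge side 0.67 [0.603 0.574] [0.69  0.108 0.   ]
lid_hinge top 0.67 [0.583 0.435] [ 0.667 -0.084  0.   ]
   TRI [ 0.638 -0.065  0.122]
lid_front side 0.8 [0.47  0.505] [0.529 0.268 0.   ]
lid_front side 0.28 [0.6  0.57] [0.688 0.116 0.   ]
lid_front top 0.92 [0.643 0.544] [ 0.521 -0.162  0.   ]
   TRI [ 0.49  -0.11   0.231]
latch_left_bar side 0.57 [0.442 0.449] [0.5   0.404 0.   ]
latch_left_bar top 0.79 [0.486 0.564] [0.522 0.093 0.   ]
   TRI [0.488 0.094 0.172]
latch_left_pivot side 0.4 [0.465 0.527] [0.516 0.225 0
[... 939 characters left out ...]
 0.97 [0.491 0.682] [0.383 0.1   0.   ]
pen_pot top 0.26 [0.705 0.623] [ 0.416 -0.245  0.   ]
   TRI [0.383 0.1   0.007]
carton side 0.69 [0.635 0.956] [ 0.611 -0.345  0.   ]
carton top 0.89 [0.741 0.466] [ 0.6   -0.336  0.   ]
   TRI [ 0.607 -0.34  -0.008]
dispenser side 0.56 [0.34 0.54] [0.34  0.229 0.   ]
dispenser side 0.52 [0.467 0.507] [0.524 0.266 0.   ]
dispenser top 0.62 [0.741 0.468] [ 0.598 -0.336  0.   ]
dispenser top 0.6 [0.408 0.725] [0.347 0.233 0.   ]
   TRI [ 0.45  -0.229  0.311]
notebooks side 0.92 [0.667 0.656] [ 0.736 -0.033  0.   ]
notebooks top 0.91 [0.55  0.388] [ 0.733 -0.037  0.   ]
notebooks top 0.71 [0.583 0.426] [ 0.678 -0.085  0.   ]
   TRI [ 0.733 -0.037  0.003]
```

View pics/side0.png

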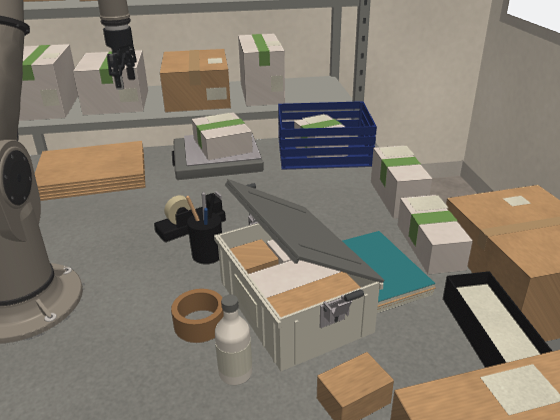

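View pics/top0.png

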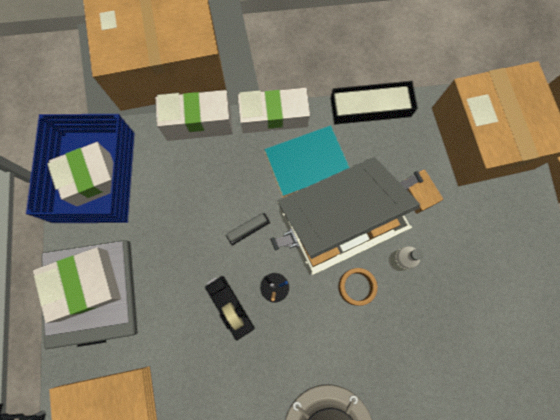

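The side and top pictures agree: the tote is turned about 17°, with its lid half open and the hinge on the far side. The right latch is at about (350,300) in the side picture. The left latch shows only in the top picture, at about (285,240). I'll fit the tote pose to all the detections.

```bash
cat >> h.py <<'E'
def pts(p):
    x,y,w,th,off=p
    c,s=np.cos(w),np.sin(w); R=np.array([[c,-s,0],[s,c,0],[0,0,1]]);o=np.array([x,y,0])
    L=lambda d,h:[.1-d*np.cos(th)-h*np.sin(th)*1,0,.1205+d*np.sin(th)+h*np.cos(th)]
    def lid(d,h,yy):
        return [.1-d*np.cos(th)+h*np.sin(th),yy,.1205+d*np.sin(th)+h*np.cos(th)]
    P={'tote':[0,0,0],'lid_hinge':[.1,0,.1205],'lid_front':lid(.2,.008,0),
     'latch_left_pivot':[0,.14+off,.118],'latch_right_pivot':[0,-.14-off,.118],
     'latch_left_bar':[0,.188+off,.175],'latch_right_bar':[0,-.188-off,.175]}
    for sx in(1,-1):
        for sy in(1,-1):
            P[f'c{sx}{sy}']=[sx*.1,sy*.14,.12]; P[f'b{sx}{sy}']=[sx*.1,sy*.14,0]
            P[f'l{sx}{sy}']=lid(.2 if sx<0 else 0,.008,sy*.144)
    return {k:o+R@np.array(v) for k,v in P.items()}
E
python3 - <<'E'
from h import *
from scipy.optimize import least_squares
cs={n:cam(n) for n in('side','top')}
ob=[]
p0=[.546,-.1,.298,.6,.01]
for t in list(pts(p0))[:7]:
    for n in cs:
        r=bot.place_of(t,n)
        for x in r[:3]:
            uv=np.array(x['location'])*[560,420]
            e=np.linalg.norm(uv-proj(cs[n],pts(p0)[t]))
            if e<20: ob.append((t,n,uv)); break
def f(p):
    P=pts(p); return np.concatenate([proj(cs[n],P[t])-uv for t,n,uv in ob])
r=least_squares(f,p0,loss='soft_l1',f_scale=2); print(np.round(r.x,4))
for (t,n,uv),e in zip(ob,f(r.x).reshape(-1,2)): print(t,n,np.round(uv),np.round(e,1))
P=pts(r.x)
for k in list(P)[:7]: print(k,np.round(P[k],3))
for n in cs:
    im=cs[n]['color'][:,:,::-1].copy()
    x0,y0,w,h=(200,160,200,210) if n=='side' else (220,140,240,150)
    s=3; im=cv2.resize(im[y0:y0+h,x0:x0+w],None,fx=s,fy=s)
    q=lambda k:tuple(int(a) for a in ((proj(cs[n],P[k])-[x0,y0]+.5)*s))
    for k in 'cbl':
        for a,b in [('11','1-1'),('1-1','-1-1'),('-1-1','-11'),('-11','11')]: cv2.line(im,q(k+a),q(k+b),{'c':(0,0,255),'b':(255,0,0),'l':(0,255,0)}[k],1)
    for k in list(P)[1:7]: cv2.circle(im,q(k),4,(255,0,255),1)
    cv2.imwrite(f'pics/fit_{n}.png',im[:600,:800])
E
```

```text
[ 0.5486 -0.098   0.3306  0.5731  0.0162]
tote side [294. 310.] [-0.3 -5.6]
lid_hinge side [337. 241.] [0.4 1.3]
lid_hinge top [327. 182.] [-0.5 -2.4]
lid_front side [260. 212.] [0.6 1.2]
lid_front top [361. 229.] [ 2.4 -2.1]
latch_left_pivot side [258. 219.] [1.1 0.2]
latch_left_pivot top [289. 237.] [0.1 0.6]
latch_right_pivot side [339. 305.] [-1.7  1.4]
latch_right_pivot top [397. 188.] [-1.   0.2]
latch_left_bar side [249. 188.] [-0.7 -2.1]
latch_left_bar top [272. 241.] [-0.3  1.7]
latch_right_bar side [356. 295.] [-0.2  1.5]
latch_right_bar top [422. 175.] [-3.1  0.1]
tote [ 0.549 -0.098  0.   ]
lid_hinge [ 0.643 -0.066  0.12 ]
lid_front [ 0.488 -0.119  0.236]
latch_left_pivot [0.498 0.05  0.118]
latch_right_pivot [ 0.599 -0.246  0.118]
latch_left_bar [0.482 0.095 0.175]
latch_right_bar [ 0.615 -0.291  0.175]
```

View pics/fit_side.png

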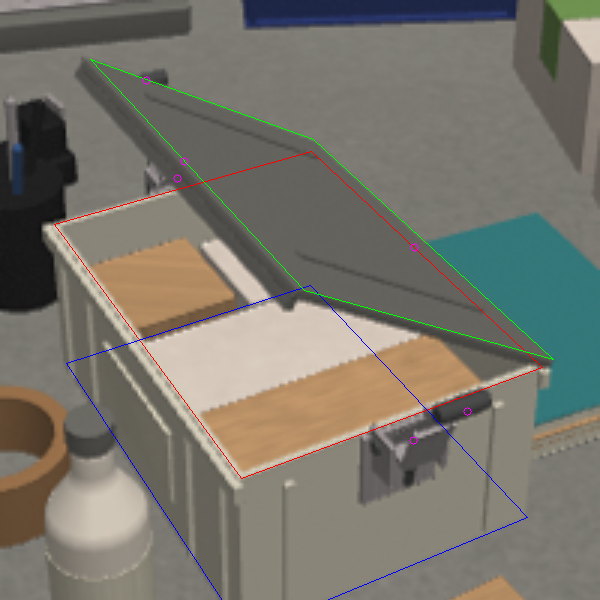

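View pics/fit_top.png

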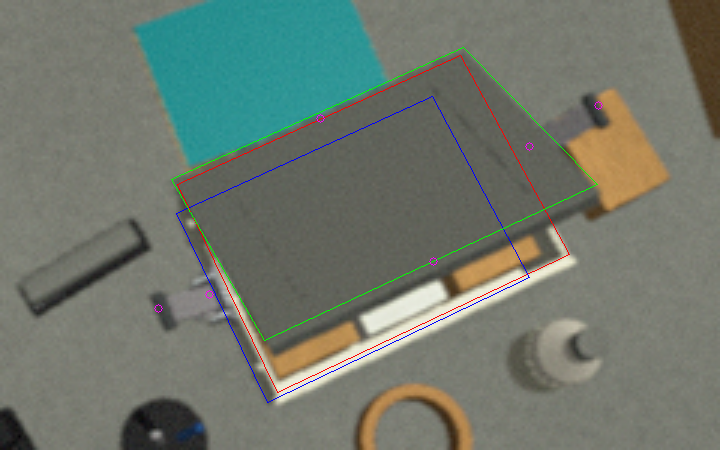

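The fit matches to within about 3–5 mm, with the tote's yaw at 0.33 rad and the lid at about 0.57 rad. I'll raise the arm, close the fingers and swing over to the lid.

Request:
step_arm(
  increments=[
    [0.05, -0.05, 0.09, 0, 0, 7, 1],
    [0.08, -0.08, 0.09, 0, 0, 14, 1],
    [0.11, -0.11, 0.09, 0, 0, 20, 1],
    [0.14, -0.14, 0.09, 0, 0, 27, 1],
    [0.17, -0.17, 0.09, 0, 0, 34, 1],
    [0.2, -0.21, 0.09, 0, 0, 34, 1],
    [0.22, -0.24, 0.09, 0, 0, 34, 1],
    [0.24, -0.27, 0.09, 0, 0, 34, 1],
    [0.26, -0.3, 0.09, 0, 0, 34, 1],
    [0.28, -0.33, 0.09, 0, 0, 34, 1],
  ],
)

```text
t: 3.18
eef_pos: [0.4313, 0.3563, 0.3213]
tool_rot: [0.0, -0.164, 0.986, 0.0]
contact_force: [1.0, 0.8, -0.1]
gripper_width: -0.0
```

Request:
step_arm(
  increments=[
    [0.06, -0.43, 0, 0, 0, 0, 1],
    [0.06, -0.43, 0, 0, 0, 0, 1],
    [0.06, -0.43, 0, 0, 0, 0, 1],
    [0.06, -0.43, 0, 0, 0, 0, 1],
    [0.06, -0.43, 0, 0, 0, 0, 1],
    [0.06, -0.43, 0, 0, 0, 0, 1],
    [0.06, -0.43, 0, 0, 0, 0, 1],
    [0.06, -0.43, 0, 0, 0, 0, 1],
    [0.06, -0.43, 0, 0, 0, 0, 1],
    [0.06, -0.43, 0, 0, 0, 0, 1],
  ],
)

```text
t: 4.02
eef_pos: [0.4876, -0.0566, 0.3214]
tool_rot: [0.001, -0.165, 0.986, 0.0]
contact_force: [1.1, 0.4, -0.7]
gripper_width: 0.004
```

Request:
step_arm(
  increments=[
    [0, -0.03, -0.03, 0, 0, 0, 1],
    [0, -0.03, -0.06, 0, 0, 0, 1],
    [0, -0.03, -0.06, 0, 0, 0, 1],
  ],
)

```text
t: 4.27
eef_pos: [0.4843, -0.0864, 0.2566]
tool_rot: [-0.004, -0.162, 0.987, 0.0]
contact_force: [-1.2, 0.5, -0.1]
gripper_width: -0.003
```

Request:
step_arm(
  increments=[
    [0.028, -0.02, 0.01, 0, 0, 0, 1],
    [0.028, -0.02, 0.01, 0, 0, 0, 1],
    [0.028, -0.02, 0, 0, 0, 0, 1],
    [0.028, -0.02, -0.01, 0, 0, 0, 1],
    [0.028, -0.02, -0.02, 0, 0, 0, 1],
    [0.028, -0.02, -0.03, 0, 0, 0, 1],
    [0.028, -0.02, -0.04, 0, 0, 0, 1],
    [0.028, -0.02, -0.05, 0, 0, 0, 1],
  ],
)

```text
t: 4.93
eef_pos: [0.5156, -0.1042, 0.21]
tool_rot: [-0.0, -0.165, 0.986, 0.0]
contact_force: [1.0, 0.9, 3.3]
gripper_width: 0.001
```

Request:
step_arm(
  increments=[
    [0, 0, -0.01, 0, 0, 0, 1],
    [0, 0, -0.02, 0, 0, 0, 1],
    [0, 0, -0.03, 0, 0, 0, 1],
    [0, 0, -0.04, 0, 0, 0, 1],
    [0, 0, -0.05, 0, 0, 0, 1],
    [0, 0, -0.058, 0, 0, 0, 1],
    [0, 0, -0.064, 0, 0, 0, 1],
    [0, 0, -0.07, 0, 0, 0, 1],
    [0, 0, -0.072, 0, 0, 0, 1],
    [0, 0, -0.074, 0, 0, 0, 1],
  ],
)

```text
t: 5.77
eef_pos: [0.5157, -0.1046, 0.1366]
tool_rot: [-0.0, -0.165, 0.986, 0.0]
contact_force: [-2.3, 0.2, 2.5]
gripper_width: -0.002
```

Request:
step_arm(
  increments=[
    [0, 0, -0.003, 0, 0, 0, 1],
    [0, 0, -0.005, 0, 0, 0, 1],
    [0, 0, -0.007, 0, 0, 0, 1],
    [0, 0, -0.009, 0, 0, 0, 1],
    [0, 0, -0.01, 0, 0, 0, 1],
    [0, 0, -0.01, 0, 0, 0, 1],
  ],
)

```text
t: 6.27
eef_pos: [0.5159, -0.1047, 0.1285]
tool_rot: [0.0, -0.164, 0.986, 0.001]
contact_force: [-7.4, -0.1, 18.7]
gripper_width: -0.002
```

Request:
step_arm(
  increments=[
    [0, 0, 0, 0, 0, 0, 1],
    [0, 0, 0, 0, 0, 0, 1],
    [0, 0, 0, 0, 0, 0, 1],
    [0, 0, 0, 0, 0, 0, 1],
    [0, 0, 0.03, 0, 0, 0, 1],
    [0, 0, 0.07, 0, 0, 0, 1],
    [0, 0, 0.11, 0, 0, 0, 1],
    [0, 0, 0.14, 0, 0, 0, 1],
    [0, 0, 0.14, 0, 0, 0, 1],
  ],
)

```text
t: 7.02
eef_pos: [0.5196, -0.1052, 0.2734]
tool_rot: [0.006, -0.164, 0.986, -0.001]
contact_force: [1.0, -0.6, -0.8]
gripper_width: 0.002
```

```bash
python3 - <<'E'
from h import *
c=cam('side','side1.png'); t=cam('top','top1.png')
print(bot.place_of('lid_front','side')[:2],bot.place_of('lid_front','top')[:2])
p=[.5486,-.098,.3306,0,.0162]
print(proj(c,pts(p)['lid_front'])/[560,420],proj(t,pts(p)['lid_front'])/[560,420])
im=c['color'][:,:,::-1]; cv2.imwrite('pics/s1.png',cv2.resize(im[160:360,200:400],None,fx=3,fy=3))
print(bot.get_obs()['eef_pos'])
E
```

```text
[{'location': [0.4363, 0.6352], 'conf': 0.86}, {'location': [0.6666, 0.6531], 'conf': 0.74}] [{'location': [0.6425, 0.5971], 'conf': 0.7}, {'location': [0.4086, 0.7319], 'conf': 0.62}]
[0.43739803 0.63876188] [0.64616392 0.58754027]
[ 0.51513353 -0.10419593  0.26570964]
```

View pics/s1.png

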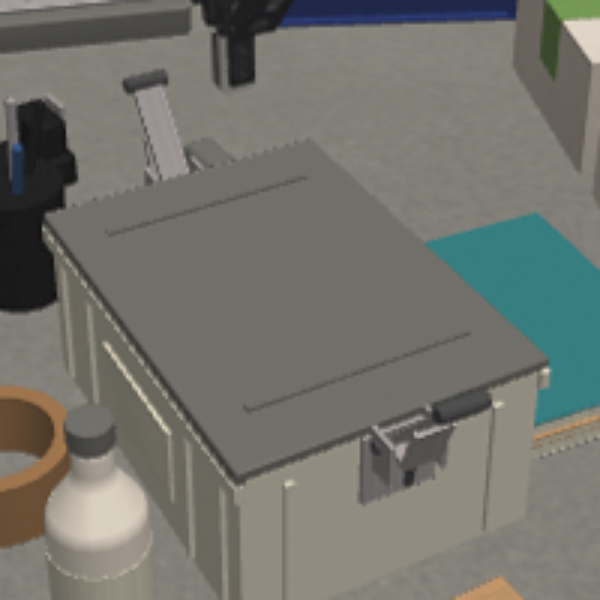

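View pics/top1.png

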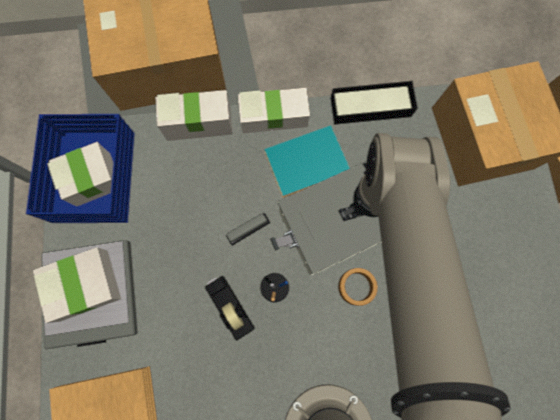

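The lid is shut: its edges lie on the rim, and the network's lid_front point agrees with the fit at lid angle 0. Both latches are still open. The left latch is next, so I'll move to the outside of its bar.

Request:
step_arm(
  increments=[
    [-0.01, 0.04, 0, 0, 0, 0, 1],
    [-0.018, 0.08, 0, 0, 0, 0, 1],
    [-0.025, 0.12, 0, 0, 0, 0, 1],
    [-0.033, 0.16, 0, 0, 0, 0, 1],
    [-0.04, 0.2, 0, 0, 0, 0, 1],
    [-0.047, 0.235, 0, 0, 0, 0, 1],
    [-0.049, 0.246, 0, 0, 0, 0, 1],
    [-0.049, 0.246, -0.03, 0, 0, 0, 1],
    [-0.049, 0.246, -0.06, 0, 0, 0, 1],
    [-0.049, 0.246, -0.06, 0, 0, 0, 1],
  ],
)

```text
t: 8.05
eef_pos: [0.4625, 0.14, 0.201]
tool_rot: [-0.005, -0.165, 0.986, -0.002]
contact_force: [-0.7, -0.4, -0.6]
gripper_width: 0.001
```

Request:
step_arm(
  increments=[
    [0, 0, -0.02, 0, 0, 0, 1],
    [0, 0, -0.04, 0, 0, 0, 1],
    [0, 0, -0.042, 0, 0, 0, 1],
    [0, 0, -0.042, 0, 0, 0, 1],
  ],
)

```text
t: 8.38
eef_pos: [0.466, 0.1406, 0.1643]
tool_rot: [-0.002, -0.164, 0.986, -0.001]
contact_force: [0.7, 0.0, -0.1]
gripper_width: -0.001
```

```bash
python3 - <<'E'
from h import *
c=cam('side'); t=cam('top')
print(bot.get_obs()['eef_pos'],bot.get_obs()['contact_force'])
a=cv2.resize(c['color'][130:290,180:380,::-1],(400,320));b=cv2.resize(t['color'][180:310,200:400,::-1],(400,260))
cv2.imwrite('pics/l1.png',np.vstack([a,b]))
E
```

```text
[0.46737164 0.14126412 0.16589316] [0.46674334 0.70019589 1.05973925]
```

View pics/l1.png

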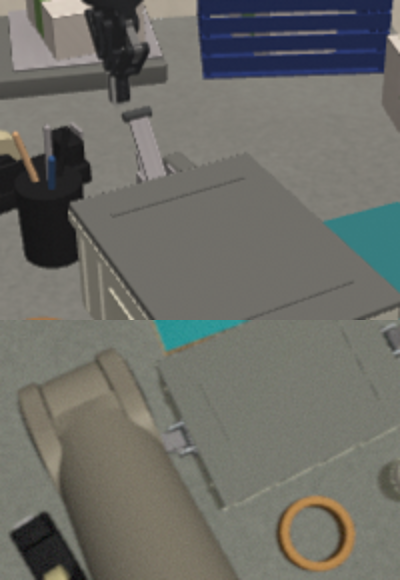

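The fingertip is outside and level with the left bar. I'll push inwards along the tote's -y.

Request:
step_arm(
  increments=[
    [0.005, -0.014, 0, 0, 0, 0, 1],
    [0.008, -0.024, 0, 0, 0, 0, 1],
    [0.011, -0.033, 0, 0, 0, 0, 1],
    [0.015, -0.043, 0.001, 0, 0, 0, 1],
    [0.018, -0.052, 0.003, 0, 0, 0, 1],
    [0.021, -0.061, 0.005, 0, 0, 0, 1],
    [0.023, -0.067, 0.006, 0, 0, 0, 1],
  ],
)

```text
t: 9.07
eef_pos: [0.491, 0.0745, 0.1724]
tool_rot: [0.001, -0.165, 0.986, 0.001]
contact_force: [0.7, 1.2, 1.0]
gripper_width: -0.003
```

Request:
step_arm(
  increments=[
    [0.003, -0.009, 0.001, 0, 0, 0, 1],
    [0.006, -0.019, 0.002, 0, 0, 0, 1],
    [0.009, -0.026, 0.002, 0, 0, 0, 1],
    [0.012, -0.035, 0.003, 0, 0, 0, 1],
    [0.014, -0.04, 0.003, 0, 0, 0, 1],
    [0.014, -0.04, 0.003, 0, 0, 0, 1],
  ],
)

```text
t: 9.57
eef_pos: [0.5041, 0.0324, 0.1738]
tool_rot: [-0.0, -0.163, 0.987, -0.0]
contact_force: [0.6, 0.1, -0.4]
gripper_width: -0.001
```

```bash
python3 - <<'E'
from h import *
c=cam('side'); t=cam('top')
print(bot.get_obs()['eef_pos'],bot.get_obs()['contact_force'])
a=cv2.resize(c['color'][130:290,180:380,::-1],(600,480))
cv2.imwrite('pics/l2.png',a)
E
```

```text
[0.5036736  0.03418114 0.17366746] [0.31347829 1.07414446 1.36479383]
```

View pics/l2.png

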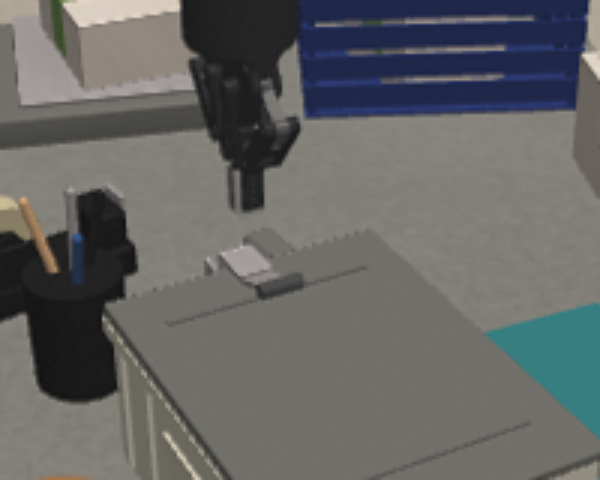

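The left lever has snapped over: its bar lies on the lid at about (280,285). I'll lift and cross to the outside of the right latch.

Request:
step_arm(
  increments=[
    [0, 0, 0.04, 0, 0, 0, 1],
    [0, 0, 0.08, 0, 0, 0, 1],
    [0.01, -0.03, 0.1, 0, 0, 0, 1],
    [0.025, -0.07, 0.1, 0, 0, 0, 1],
    [0.04, -0.11, 0.1, 0, 0, 0, 1],
    [0.053, -0.15, 0.1, 0, 0, 0, 1],
    [0.065, -0.19, 0.1, 0, 0, 0, 1],
    [0.078, -0.23, 0.1, 0, 0, 0, 1],
    [0.092, -0.27, 0.1, 0, 0, 0, 1],
    [0.105, -0.31, 0.1, 0, 0, 0, 1],
  ],
)

```text
t: 10.5
eef_pos: [0.6082, -0.2725, 0.2736]
tool_rot: [-0.0, -0.165, 0.986, 0.0]
contact_force: [0.6, 0.3, 0.1]
gripper_width: -0.001
```

Request:
step_arm(
  increments=[
    [0.012, -0.035, 0, 0, 0, 0, 1],
    [0.022, -0.062, 0, 0, 0, 0, 1],
    [0.022, -0.062, 0, 0, 0, 0, 1],
    [0.022, -0.062, -0.03, 0, 0, 0, 1],
    [0.022, -0.062, -0.06, 0, 0, 0, 1],
    [0.022, -0.062, -0.06, 0, 0, 0, 1],
  ],
)

```text
t: 11.0
eef_pos: [0.6269, -0.3305, 0.2071]
tool_rot: [-0.004, -0.165, 0.986, 0.003]
contact_force: [-1.1, 1.4, -2.1]
gripper_width: -0.001
```

```bash
python3 - <<'E'
from h import *
c=cam('side'); 
print(bot.get_obs()['eef_pos'],bot.get_obs()['contact_force'],bot.get_obs()['q'])
print([(n,bot.place_of('latch_right_bar',n)[:1]) for n in ('side',)])
a=cv2.resize(c['color'][200:400,240:480,::-1],(720,600))
cv2.imwrite('pics/r1.png',a)
E
```

```text
[ 0.62798364 -0.33113068  0.21024221] [ 0.73384427 -0.06737583 -0.08102059] [ 0.10740516  0.58973582  0.44719257  1.49777969 -0.27030334  1.12344381
  2.51071688]
[('side', [{'location': [0.6321, 0.7062], 'conf': 0.8}])]
```

View pics/r1.png

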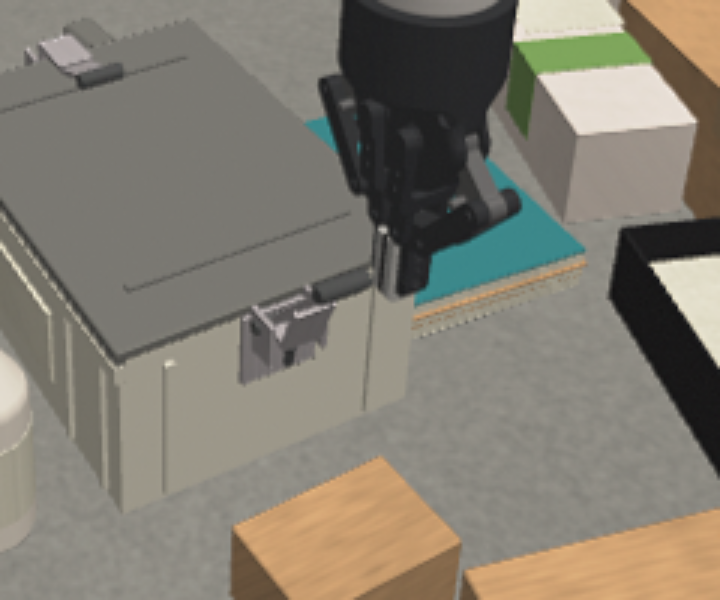

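```bash
python3 - <<'E'
from h import *
c=cam('side'); 
P=pts([.5486,-.098,.3306,0,.0162])
f=lambda p:(proj(c,p)-[240,200])*3
print('tcp',f(bot.get_obs()['eef_pos']),'bar',f(P['latch_right_bar']))
v=np.array([.946,.325,0]);b=P['latch_right_bar'];print(f(b+.016*v),f(b-.016*v))
r=bot.recognise('latch_right_bar','side')[:1];print(r)
E
```

```text
tcp [404.34410306 279.85456955] bar [346.19501083 290.1398158 ]
[371.7769497  280.53922458] [320.21519949 299.88972373]
[{'location': [0.615, 0.721], 'conf': 0.82}]
```

The projections match the picture for both the bar and the TCP. Next I'll descend and push inwards.

Request:
step_arm(
  increments=[
    [0.003, -0.01, -0.01, 0, 0, 0, 1],
    [0.003, -0.01, -0.03, 0, 0, 0, 1],
    [0.003, -0.01, -0.045, 0, 0, 0, 1],
    [0.003, -0.01, -0.045, 0, 0, 0, 1],
    [0.003, -0.01, -0.045, 0, 0, 0, 1],
  ],
)

```text
t: 11.62
eef_pos: [0.6325, -0.3442, 0.169]
tool_rot: [-0.0, -0.164, 0.986, -0.0]
contact_force: [0.2, -0.5, -0.3]
gripper_width: 0.002
```

Request:
step_arm(
  increments=[
    [-0.005, 0.014, 0, 0, 0, 0, 1],
    [-0.008, 0.024, 0, 0, 0, 0, 1],
    [-0.011, 0.033, 0, 0, 0, 0, 1],
    [-0.015, 0.043, 0.001, 0, 0, 0, 1],
    [-0.018, 0.052, 0.003, 0, 0, 0, 1],
    [-0.021, 0.061, 0.005, 0, 0, 0, 1],
    [-0.023, 0.067, 0.006, 0, 0, 0, 1],
  ],
)

```text
t: 12.2
eef_pos: [0.6134, -0.2851, 0.183]
tool_rot: [0.006, -0.163, 0.987, -0.008]
contact_force: [1.4, -15.9, 25.9]
gripper_width: -0.004
```

The force is 26 N upwards, which isn't what I expected. I'll look before doing anything else.

```bash
python3 - <<'E'
from h import *
c=cam('side'); 
print(bot.get_obs()['eef_pos'],bot.get_obs()['contact_force'])
f=lambda p:(proj(c,p)-[240,200])*3
print('tcp',f(bot.get_obs()['eef_pos']))
cv2.imwrite('pics/r2.png',cv2.resize(c['color'][200:400,240:480,::-1],(720,600)))
w=cam('wrist','w2.png')
E
```

```text
[ 0.61327827 -0.28424248  0.18346092] [  0.07502048 -12.4547871   22.44951396]
tcp [340.58317965 269.18683409]
```

View pics/r2.png

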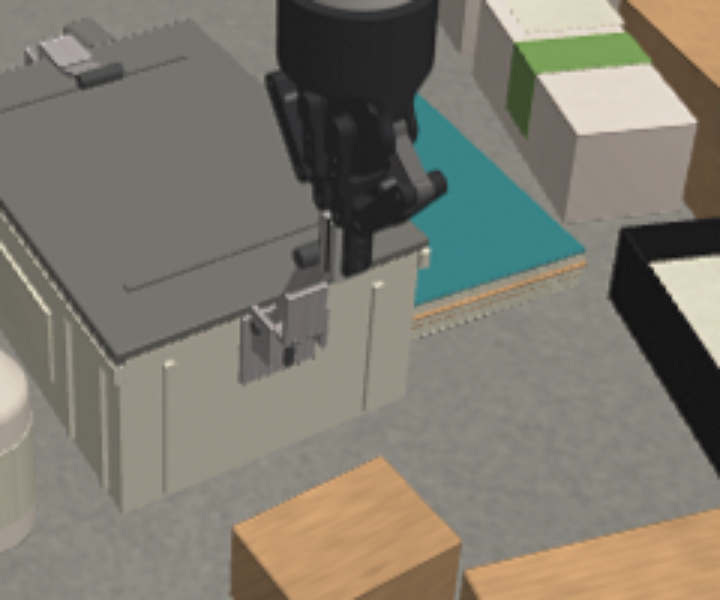

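View pics/w2.png

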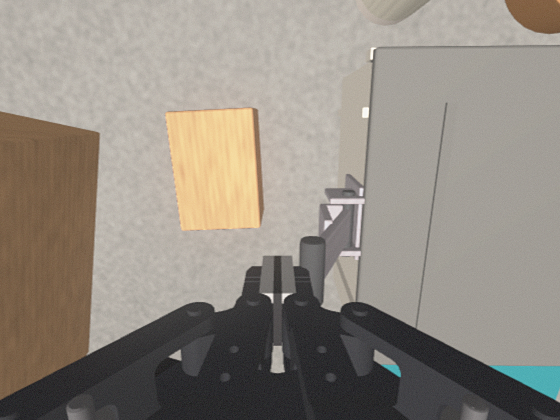

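The finger is on the outer side of the bar, and the bar is already most of the way up. It is sticking to the finger and dragging it upwards, because the bar rises as it swings. I'll raise the commanded height to take off that load, then push on.

Request:
step_arm(
  increments=[
    [0, 0, 0.004, 0, 0, 0, 1],
    [0, 0, 0.008, 0, 0, 0, 1],
    [0, 0, 0.008, 0, 0, 0, 1],
  ],
)

```text
t: 12.55
eef_pos: [0.611, -0.2787, 0.1862]
tool_rot: [0.002, -0.164, 0.986, -0.002]
contact_force: [0.2, -4.9, 12.4]
gripper_width: -0.002
```

Request:
step_arm(
  increments=[
    [-0.001, 0.004, 0.004, 0, 0, 0, 1],
    [-0.003, 0.008, 0.006, 0, 0, 0, 1],
    [-0.004, 0.013, 0.007, 0, 0, 0, 1],
    [-0.006, 0.018, 0.008, 0, 0, 0, 1],
  ],
)

```text
t: 12.88
eef_pos: [0.6036, -0.2581, 0.1915]
tool_rot: [0.0, -0.165, 0.986, -0.0]
contact_force: [1.3, -1.7, 4.9]
gripper_width: -0.001
```

Request:
step_arm(
  increments=[
    [-0.002, 0.006, -0.001, 0, 0, 0, 1],
    [-0.004, 0.012, -0.002, 0, 0, 0, 1],
    [-0.006, 0.018, -0.003, 0, 0, 0, 1],
    [-0.008, 0.024, -0.004, 0, 0, 0, 1],
    [-0.01, 0.03, -0.005, 0, 0, 0, 1],
  ],
)

```text
t: 13.3
eef_pos: [0.593, -0.2266, 0.1861]
tool_rot: [-0.0, -0.165, 0.986, 0.001]
contact_force: [0.9, 1.0, 0.1]
gripper_width: -0.001
```

```bash
python3 - <<'E'
from h import *
c=cam('side'); 
print(bot.get_obs()['eef_pos'],bot.get_obs()['contact_force'])
cv2.imwrite('pics/r3.png',cv2.resize(c['color'][160:360,200:440,::-1],(720,600)))
E
```

```text
[ 0.59254637 -0.22500602  0.18507434] [-1.48810954  0.9702604  -0.73945167]
```

View pics/r3.png

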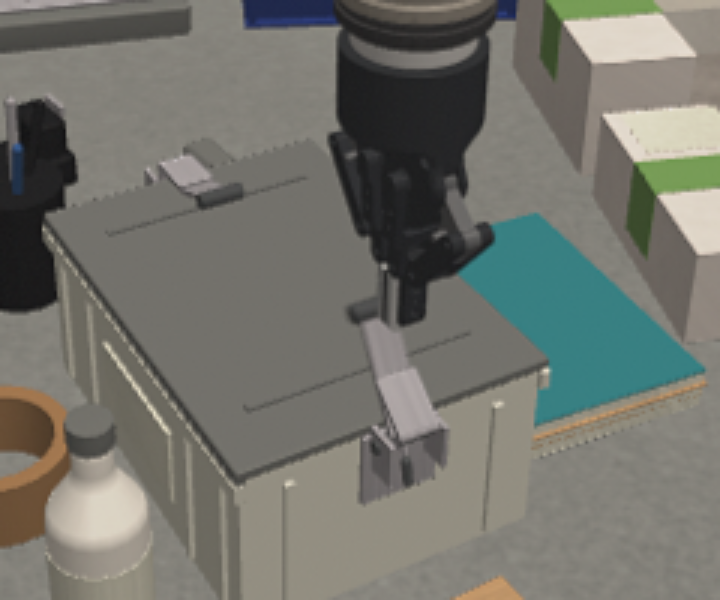

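Request:
step_arm(
  increments=[
    [0, 0, 0.04, 0, 0, 0, 1],
    [0, 0, 0.08, 0, 0, 0, 1],
    [0, 0, 0.12, 0, 0, 0, 1],
    [0, -0.02, 0.15, 0, 0, 0, 1],
    [0, -0.02, 0.15, 0, 0, 0, 1],
    [0, -0.02, 0.15, 0, 0, 0, 1],
  ],
)

```text
t: 13.85
eef_pos: [0.5935, -0.2496, 0.3371]
tool_rot: [0.001, -0.164, 0.986, -0.0]
contact_force: [0.6, 1.0, -0.8]
gripper_width: -0.001
```

```bash
python3 - <<'E'
from h import *
c=cam('side'); t=cam('top','top4.png')
print(bot.get_obs()['eef_pos'],bot.get_obs()['contact_force'])
P=pts([.5486,-.098,.3306,0,.0162]);u=np.array([-.325,.946,0]);o=P['tote']
for s,n in((1,'left'),(-1,'right')):
    b=o+u*s*.086+[0,0,.145]; print(n,(proj(c,b)-[200,160])*3,proj(t,b)/[560,420],[[(np.array(x['location'])*[560,420]-[200,160])*3,x['conf']] for x in bot.place_of(f'latch_{n}_bar','side')[:2]])
for k,a,b_ in(('tape_roll',.356,-.127),('glue',.419,-.245),('pen_pot',.383,.1),('carton',.607,-.34),('dispenser',.345,.231),('notebooks',.733,-.037),('stapler',.543,.156)):
    for n,cc in(('side',c),('top',t)):
        r=bot.place_of(k,n)
        if r: print(k,n,np.round(atz(cc,r[0]['location'],0)[:2]-[a,b_],3),round(r[0]['conf'],2))
cv2.imwrite('pics/r4.png',cv2.resize(c['color'][160:360,200:440,::-1],(720,600)))
cv2.imwrite('pics/side4.png',c['color'][:,:,::-1])
E
```

```text
[ 0.5928385  -0.24738807  0.33401123] [ 0.15453604  0.02717385 -1.12511526]
left [218.75672134 192.13210144] [0.56194476 0.5346726 ] [[array([224.712, 197.754]), 0.66], [array([416.064, 438.288]), 0.49]]
right [349.2646232 332.0081882] [0.66934743 0.46835893] [[array([348.528, 329.676]), 0.68]]
tape_roll side [-0.002  0.006] 0.69
tape_roll top [0.001 0.004] 0.89
glue side [0.194 0.255] 0.67
glue top [ 0.004 -0.004] 0.57
pen_pot side [0.004 0.017] 0.72
pen_pot top [0.003 0.004] 0.93
carton side [ 0.007 -0.006] 0.88
carton top [-0.098  0.376] 0.71
dispenser top [-0.006  0.004] 0.86
notebooks side [0.002 0.003] 0.92
notebooks top [-0.006  0.01 ] 0.6
stapler top [0.004 0.013] 0.9
```

View pics/r4.png

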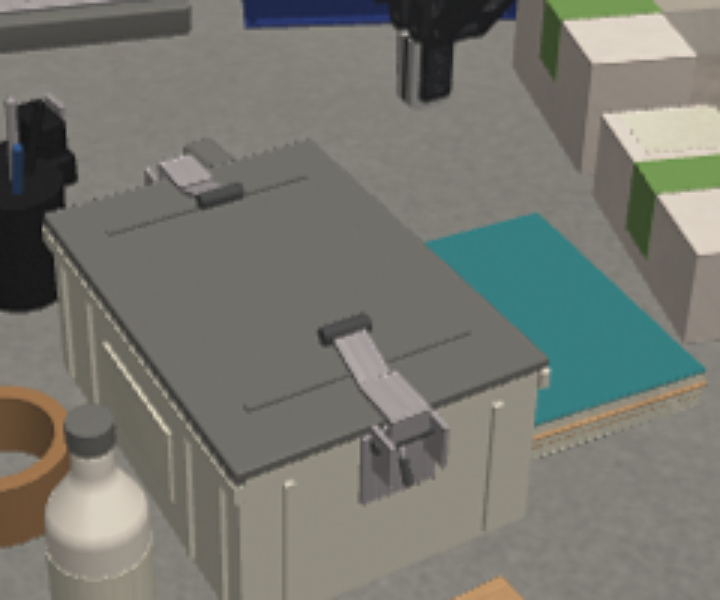

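View pics/side4.png

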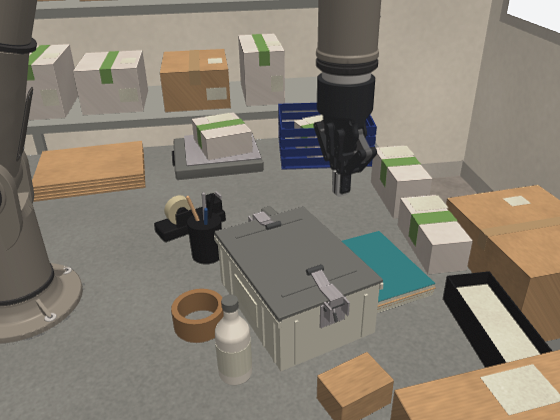

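Both bars lie over the lid at the predicted locked positions, the lid is flat, and the bystanders haven't moved. Handing in.

```bash
python3 -c "
from station import bot
print(bot.get_obs()['contact_force']); print(bot.hand_in())"
```

```text
[-0.12256008  0.47926809  1.17260632]
the job is handed in; nothing more can be done
None
```

The tote is shut: I pressed the lid down flat first, with both latches still open, then pushed the left and right latches over centre. I handed the job in about 14 s into the 58 s limit; no verdict is reported.

**Lid:** the fingertip stopped at 128.5 mm with about 19 N, which is the shut height. The pictures and the lid_front detection agree with lid angle 0.

**Latches:** both bars lie over the lid, within about 2–3 pixels of where they should be when locked. The arm stands clear above the tote with no contact force beyond noise.

**Right latch push:** the wrist force rose to about 26 N upwards because the bar stuck to the finger as it swung up. I raised the commanded height to take off the load and finished the push.

**Bystanders:** nothing appears to have moved; most network readings are within about 13 mm of the start. Three readings disagreed:
- **Pen pot, side camera:** the reading was 17 mm off, but the top view gave 5 mm.
- **Glue, side camera:** this was clearly a false detection; the top view put it within 6 mm.
- **Carton, top camera:** also a false detection; the side view put it within about 10 mm.

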